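# Prop up the red slope board in a leather workshop

## Task

Two small slope boards lie flat on the bench. Raise the red-faced one: pull the yellow crossbar of its prop leg over until the leg snaps past centre and locks, and the board stands sloping on its leg by itself. Leave the green-faced board lying flat with its leg folded, and do not knock over or push away the blue thread cone.

Things in the scene. Friction and masses are not known exactly. Their poses are not given: they have to be found in the camera images.
- red_board: Red-faced board 250 x 140 x 13 mm on a fixed wooden base plate (top 12 mm above bench). Origin: middle of its hinged low edge, nearest the robot, 20 mm up; x up the board, y left, z out of the face. Prop leg pivots at (200, -80, 8) mm: steel crank with a 100 mm foot arm (foot radius 7) folded towards the hinge and an 85 mm handle arm leaning 50 deg to +x. Rises to 27, rests locked at 25 deg.
- red_leg (a joint): Swing of that leg relative to its board, rad: 0 folded (start), 1.48 locked at its stop. Spring drives it to 0 below 1.05, to the lock above. The foot meets the base at 0.1 and jacks the board up about its hinge; the leg is plumb near 1.1, then the board's weight also drives it on. Turned by pulling the bar up and over towards the hinge (robot), in the board's x-z plane, with up to 15 N.
- red_bar (a point): Middle of the red board's yellow crossbar, on the handle arm's end: round, 14 mm thick, 55 mm long, parallel to the hinge, its middle 30 mm right of the leg, 40 mm right of the board's edge. Folded: 83 mm above the bench, 65 mm beyond the pivot along the board. Swings 110 deg about the rising pivot, peaks near 195 mm high, ends 160 mm nearer the hinge, 155 mm high.
- green_bar (a point): Middle of the yellow crossbar of the green-faced board, otherwise identical to the red one. It must stay flat. The two boards may swap places.
- thread_cone: Blue thread cone standing loose beyond the boards, foot 68 mm wide, 100 mm tall; origin at the centre of its underside, z up.
Things that resemble listed ones, but are neither listed nor needed, are in the scene too. Leave any pink or turquoise look-alike of the thread_cone alone.

How it is judged:
By the outcome, as a careful person would: the job done as asked, in the order asked, and still so for the second after the job is handed in, with the robot touching nothing.
It also fails if it takes over 40 s, if anything falls off the work surface, if the arm or the gripper's body presses on something with over 40 N, if the wrist force passes 120 N, or if a joint passes its speed limit or range.

## Robot

A 6-joint arm with a two-finger parallel gripper is mounted at the origin on the work surface. World frame = base frame: x ahead of the robot, y to its left, z up, the work surface at z = 0. Lengths are in m, angles in rad, forces in N, time in s.
With the tool pointing down it reaches from about 0.3 to 0.775 m from the base axis. Payload 14.6 kg.
Tool frame: the origin (TCP) lies midway between the tips of the shut fingers; the grasp point (between the pads) lies 19 mm behind it; y points along the fingers, x is the direction in which the jaws open and shut, and the axes are right-handed (so a half turn about y gives the same grasp; the last joint's range is limited). The gripper opens to 94 mm and grips with 3 to 60 N. Pads are 16 mm wide; open, the fingers measure 119 mm over their backs; the gripper's body (75 mm by 177 mm) begins 78 mm behind the grasp point.
Start: joints at [-1.331, 0.3, 1.521, -0, 1.321, -0.067], TCP at [0.166, -0.524, 0.205] pointing down, gripper open.
Joint ranges: [-3.03, 3.03], [-0.79, 2.21], [0.23, 2.52], [-1.04, 4.18], [0, 3.07], [-2.55, 2.55]. Speed limits (rad/s): [2.22, 2.22, 2.57, 3.14, 3.14, 3.14].

## Interface

Orientations are given as [roll, pitch, yaw] about the fixed x, y, z axes, in that order (R = Rz(yaw) Ry(pitch) Rx(roll)).
In Python, from plant import env gives the robot as it stands.
- The arm moves only by the tool play_rows, never from a script. Its argument "increments" is a list of rows, each an object of numbers: "jaw": the closure in counts, from 0 (fully open) to 255 (shut); "x", "y", "z": the shift along the tool's x, y, z in cm; "roll": the turn about the tool's y in rad. A call has 1 to 5 rows; each row is the pose to reach, as a shift and turn from the pose commanded when the call began, along the tool's axes at that moment; what a row does not reach only later rows make up. A row lasts 1/8 s, in which the tool goes at most 62.5 mm and 10.7 degrees, less where a joint would pass 70% of its speed; a pose out of reach is approached as far as the arm can. A call with a gripper value outside its range is refused whole. The fingers move at their own pace and stop on an object; "grip_force" is the grip in N (left out, the last holds). Time passes only in rows, so rows that repeat a pose let the fingers close. It gives the time, the measured TCP pose, the force and the opening at its end, in the units of the state.
- env.get_obs(): the state, without advancing time (a new reading comes with each control period).
- env.capture(name): name is "side" or "top"; returns a dict with "color" (384x512x3 uint8, red, green, blue), "fx", "fy", "cx", "cy" (pixels), "extrinsics" (4x4, takes a point from camera to world coordinates). Camera axes: x right, y down, z forward; pixel columns grow to the right and rows downward; lengths in m; the calibration is good to about 2 mm. A picture is of the moment at which its call begins. There is no depth.
- env.job_done(): hands the job in, once; it reports no verdict.
The state is a dict: "time": time; "joints": joint angles; "qvel": joint speeds; "effort": joint torques, N m; "eef_pos": TCP position; "eef_rot": TCP orientation; "contact_force": force on the tool from outside, world axes, zero at the start; "moment": the same for the moment, N m; "width": finger opening in m.
Only numpy, scipy, OpenCV 4.12 (cv2) and the standard library are available. Lean on these libraries where they do the work, as an engineer would, in place of code of your own. Each camera call takes 0.05 s, during which the arm holds its last target.

## Working session

There is one attempt and no reset: what is moved stays moved. The work goes in short steps, Python scripts to look and compute and a tool call to move; the robot and the scene stay as the last step left them, time stands still between calls to the robot, and variables do not carry over. Pictures are saved under pics/ and viewed, and the job is handed in when it is done.

Besides the shell and the picture viewer there is one more tool, called after "Call:" in YAML: its name, and indented under it one key for each argument. play_rows: Moves the arm, as the interface text tells. Its arguments: {"type":"object","properties":{"increments":{"type":"array"},"grip_force":{"type":"number"}},"required":["increments"]}

```bash
mkdir -p pics; ls; python3 - <<'E'
from plant import env
import cv2, numpy as np
print(env.get_obs())
for n in("side","top"):
    c=env.capture(n); cv2.imwrite(f"pics/{n}0.png",c["color"][:,:,::-1]); 
    np.savez(f"pics/{n}0.npz",**{k:v for k,v in c.items()})
    print(n,c["fx"],c["fy"],c["cx"],c["cy"],np.round(c["extrinsics"],4).tolist())
E
```

```text
pics
{'time': 0.0, 'joints': array([-1.33059124e+00,  3.00500154e-01,  1.52158514e+00, -2.42677155e-05,
        1.32074433e+00, -6.65888601e-02]), 'qvel': array([-4.43725523e-04, -1.29892689e-03,  9.83142494e-04,  8.64611545e-04,
        8.70792895e-04, -3.46130080e-05]), 'effort': array([ 3.92881979e-03, -5.31799972e+01, -3.52734983e+01,  7.10188597e-02,
        2.44167808e-02, -1.38293476e-04]), 'eef_pos': array([ 0.16603285, -0.52404928,  0.2048687 ]), 'eef_rot': array([-1.57073747e+00,  1.23578456e-03, -1.26399633e+00]), 'contact_force': array([ 0.12598353,  0.20413813, -0.01091272]), 'moment': array([ 0.00892645, -0.02229681,  0.02568577]), 'width': 0.09389750109383993}
side 498.64584247146956 498.64584247146956 249.25665607446422 191.39186029628613 [[0.9696, -0.1438, 0.1981, 0.359], [-0.2442, -0.6267, 0.74, -0.8027], [0.0178, -0.7659, -0.6427, 0.7695], [0.0, 0.0, 0.0, 1.0]]
top 466.0766262613912 466.0766262613912 254.82734938031572 192.0900724249946 [[0.0099, -0.9906, 0.1368, 0.4174], [-1.0, -0.0098, 0.0015, 0.0196], [-0.0002, -0.1368, -0.9906, 1.28], [0.0, 0.0, 0.0, 1.0]]
```

View pics/side0.png

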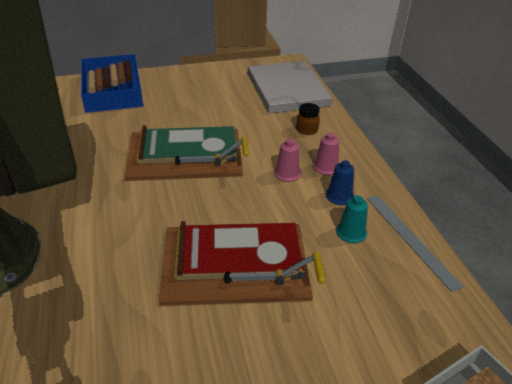

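View pics/top0.png

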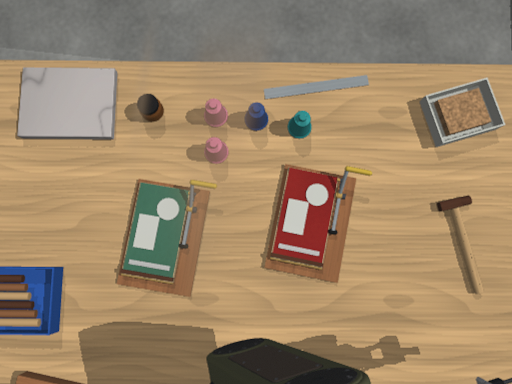

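The red board is on the right in the top view, with its bar near (359,170). In the side view the bar is near (320,267). The blue cone is near (257,117) in top. I'll enlarge these areas.

```bash
python3 - <<'E'
import cv2
a=cv2.imread("pics/top0.png")[150:290,250:390]; b=cv2.imread("pics/side0.png")[210:310,150:340]
cv2.imwrite("pics/t0c.png",cv2.resize(a,None,fx=4.2,fy=4.2,interpolation=2)); cv2.imwrite("pics/s0c.png",cv2.resize(b,None,fx=4.2,fy=4.2,interpolation=2))
E
```

```text
(no output)
```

View pics/t0c.png

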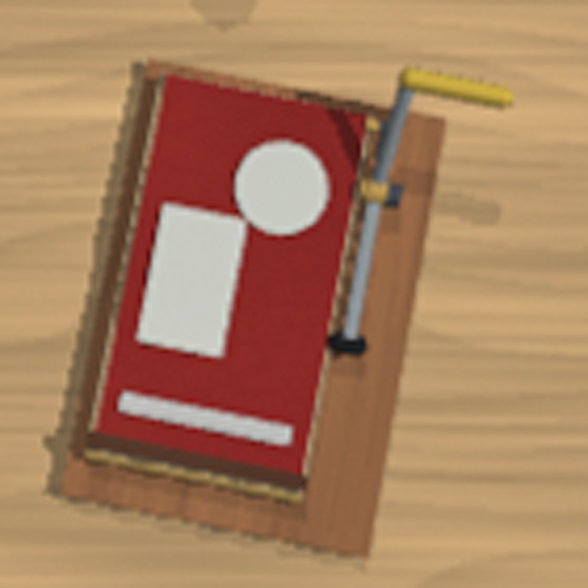

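View pics/s0c.png

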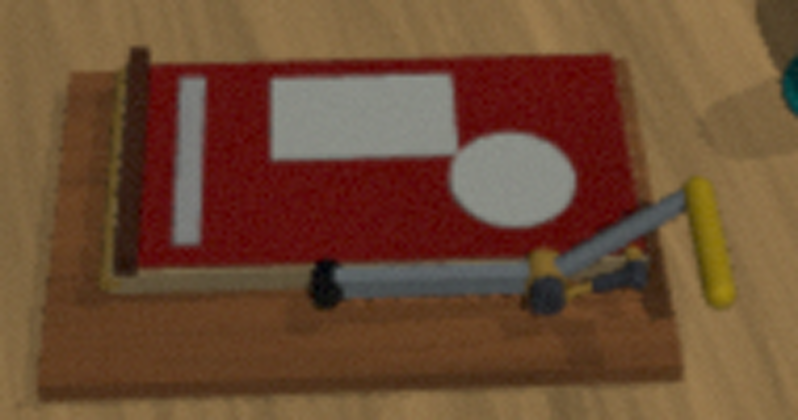

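```bash
cat > h.py <<'E'
import numpy as np
C={n:dict(np.load(f"pics/{n}0.npz")) for n in("top","side")}
def ray(n,p):
    c=C[n];d=np.array([(p[0]-c["cx"])/c["fx"],(p[1]-c["cy"])/c["fy"],1.]);E=c["extrinsics"];return E[:3,3],E[:3,:3]@d
def atz(n,p,z):
    o,d=ray(n,p);return o+d*(z-o[2])/d[2]
def tri(pt,ps):
    A=np.zeros((3,3));b=np.zeros(3);L=[ray("top",pt),ray("side",ps)]
    for o,d in L:
        d=d/np.linalg.norm(d);P=np.eye(3)-np.outer(d,d);A+=P;b+=P@o
    X=np.linalg.solve(A,b);r=[np.linalg.norm(np.cross(X-o,d/np.linalg.norm(d))) for o,d in L]
    return X,r
def proj(n,X):
    c=C[n];E=c["extrinsics"];p=E[:3,:3].T@(np.asarray(X)-E[:3,3]);return p[0]/p[2]*c["fx"]+c["cx"],p[1]/p[2]*c["fy"]+c["cy"]
E
python3 - <<'E'
from h import *
np.set_printoptions(precision=4,suppress=True)
T=lambda u,v:(u/4.2+250-.4,v/4.2+150-.4)
S=lambda u,v:(u/4.2+150-.4,v/4.2+210-.4)
print("bar",tri(T(459,88),S(709,240)))
print("endL",tri(T(406,78),S(697,184)),"endR",tri(T(511,98),S(722,298)))
print("foot",tri(T(348,344),S(326,284)))
c=[atz("top",T(*p),.033) for p in((165,75),(370,112),(303,478),(92,433))]
print(np.array(c))
for n,a in(("up left",c[0]-c[3]),("up right",c[1]-c[2])): print(n,np.linalg.norm(a),np.degrees(np.arctan2(a[1],a[0])))
# crossdir
for a in (c[0]-c[1],c[3]-c[2]): print(np.linalg.norm(a),np.degrees(np.arctan2(a[1],a[0]))-90)
# cone
print("blue cone",tri((256,104),(345,164)), atz("side",(340,199),0), atz("top",(258,126),0))
print("gbar",atz("top",(203,184),.083))
cs=[atz("side",S(*p),.033) for p in((612,56),(640,262),(120,268),(148,68))]
print(np.array(cs))
E
```

```text
bar (array([ 0.6412, -0.2489,  0.0848]), [np.float64(0.0005499105166541573), np.float64(0.0005499105166542867)])
endL (array([ 0.6474, -0.2163,  0.0843]), [np.float64(0.0003895900655328384), np.float64(0.0003895900655327974)]) endR (array([ 0.6351, -0.2809,  0.0852]), [np.float64(0.0005324903085864696), np.float64(0.0005324903085862418)])
foot (array([ 0.4848, -0.1876,  0.0276]), [np.float64(0.0008627986689339792), np.float64(0.0008627986689337996)])
[[ 0.6581 -0.0705  0.033 ]
 [ 0.6351 -0.2029  0.033 ]
 [ 0.4009 -0.1573  0.033 ]
 [ 0.4277 -0.0243  0.033 ]]
up left 0.2350171715259051 -11.32009772057053
up right 0.2386179084840111 -11.006474072669585
0.1344165199875851 -9.853303322010149
0.13567869750629505 -11.386153425657199
blue cone (array([0.8099, 0.0221, 0.093 ]), [np.float64(0.005953522847607593), np.float64(0.005953522847607457)]) [0.7991 0.0079 0.    ] [0.7828 0.0145 0.    ]
gbar [0.6025 0.1563 0.083 ]
[[ 0.6566 -0.0788  0.033 ]
 [ 0.6262 -0.2124  0.033 ]
 [ 0.3937 -0.1613  0.033 ]
 [ 0.4255 -0.0341  0.033 ]]
```

Checks: the triangulated bar height is 84 mm (83 expected), the yaw is -11 deg, and the foot sits 100 mm from the pivot, so all three fit. Next I work out the bar's path.

```bash
cat >> h.py <<'E'
from scipy.optimize import brentq
def phi(t):
    f=lambda p:20+200*np.sin(p)+8*np.cos(p)-100*np.sin(t+p)-18.3
    return 0. if f(0)>0 else brentq(f,0,.6)
def barxz(t):
    p=phi(t);a=np.radians(40)+t+p
    return 200*np.cos(p)-8*np.sin(p)+85*np.cos(a), 20+200*np.sin(p)+8*np.cos(p)+85*np.sin(a)
E
python3 - <<'E'
from h import *
b0=np.array(barxz(0))
for t in np.linspace(0,1.48,16):
    b=np.array(barxz(t));print(round(t,3),round(np.degrees(phi(t)),1),np.round((b-b0)/10,2),b.round(1))
E
```

```text
0.0 0.0 [0. 0.] [265.1  82.6]
0.099 0.1 [-0.58  0.65] [259.3  89.2]
0.197 5.5 [-2.03  3.58] [244.8 118.5]
0.296 10.6 [-3.75  6.04] [227.7 143. ]
0.395 14.9 [-5.56  7.96] [209.6 162.2]
0.493 18.6 [-7.33  9.35] [191.8 176.1]
0.592 21.4 [-8.98 10.26] [175.3 185.2]
0.691 23.7 [-10.46  10.77] [160.5 190.3]
0.789 25.3 [-11.74  10.95] [147.7 192.2]
0.888 26.3 [-12.82  10.88] [136.9 191.4]
0.987 26.9 [-13.72  10.59] [127.9 188.6]
1.085 27.1 [-14.46  10.14] [120.5 184.1]
1.184 27.0 [-15.05   9.56] [114.6 178.2]
1.283 26.6 [-15.51   8.86] [110.  171.3]
1.381 26.0 [-15.86   8.08] [106.5 163.4]
1.48 25.2 [-16.11   7.22] [104.  154.8]
```

Call:
play_rows:
  increments:
    - {"x": -1.2, "z": 5.4, "roll": -0.18}
    - {"x": -2.4, "z": 10.8, "roll": -0.36}
    - {"x": -3.6, "z": 16.2, "roll": -0.54}
    - {"x": -4.8, "z": 21.6, "roll": -0.72}
    - {"x": -6, "z": 27, "roll": -0.9}

```text
invalid input at $.increments[0]: expected keys jaw, x, y, z, roll
```

Call:
play_rows:
  increments:
    - {"jaw": 0, "x": -1.2, "y": 0, "z": 5.4, "roll": -0.18}
    - {"jaw": 0, "x": -2.4, "y": 0, "z": 10.8, "roll": -0.36}
    - {"jaw": 0, "x": -3.6, "y": 0, "z": 16.2, "roll": -0.54}
    - {"jaw": 0, "x": -4.8, "y": 0, "z": 21.6, "roll": -0.72}
    - {"jaw": 0, "x": -6, "y": 0, "z": 27, "roll": -0.9}

```text
time: 0.72
eef_pos: [0.4067, -0.3843, 0.2052]
eef_rot: [-1.571, 0.0, -0.358]
contact_force: [0.1, -0.2, 0.3]
width: 0.094
```

```bash
cat >> h.py <<'E'
from scipy.spatial.transform import Rotation
def todo(env,goal,yaw=-.192):
    o=env.get_obs();R=Rotation.from_euler("xyz",o["eef_rot"]).as_matrix()
    print("t",o["time"],"pos",o["eef_pos"].round(4),"rot",o["eef_rot"].round(3),"F",o["contact_force"].round(1),"w",o["width"].round(4))
    print("inc cm",(R.T@(np.array(goal)-o["eef_pos"])*100).round(2),"roll",round(o["eef_rot"][2]-yaw,3))
E
python3 - <<'E'
from plant import env
from h import *
todo(env,[.6412,-.2489,.150])
E
```

```text
Traceback (most recent call last):
  File "h.py", line 25, in todo
    print("t",o["time"],"pos",o["eef_pos"].round(4),"rot",o["eef_rot"].round(3),"F",o["contact_force"].round(1),"w",o["width"].round(4))
                                                                                                                    ^^^^^^^^^^^^^^^^
AttributeError: 'float' object has no attribute 'round'
```

```bash
sed -i 's/o\["width"\].round(4)/round(o["width"],4)/' h.py; python3 - <<'E'
from plant import env
from h import *
todo(env,[.6412,-.2489,.150])
E
```

```text
t 0.725 pos [ 0.4067 -0.3843  0.2052] rot [-1.571  0.    -0.358] F [ 0.1 -0.2  0.3] w 0.094
inc cm [17.22  5.52 20.9 ] roll -0.166
```

Call:
play_rows:
  increments:
    - {"jaw": 0, "x": 3.5, "y": 0, "z": 4.2, "roll": -0.08}
    - {"jaw": 0, "x": 7, "y": 0, "z": 8.4, "roll": -0.166}
    - {"jaw": 0, "x": 10.5, "y": 0, "z": 12.6, "roll": -0.166}
    - {"jaw": 0, "x": 14, "y": 0, "z": 16.8, "roll": -0.166}
    - {"jaw": 0, "x": 17.2, "y": 2, "z": 20.9, "roll": -0.166}

```text
time: 1.35
eef_pos: [0.6424, -0.2506, 0.1863]
eef_rot: [-1.571, -0.002, -0.198]
contact_force: [0.5, -0.6, 0.2]
width: 0.0937
```

```bash
python3 - <<'E'
from plant import env
from h import *
import cv2
todo(env,[.6412,-.2489,.064])
c=env.capture("side")["color"][:,:,::-1]
cv2.imwrite("pics/s1.png",cv2.resize(c[130:330,130:400],None,fx=2.9,fy=2.9,interpolation=2))
E
```

```text
t 1.35 pos [ 0.6424 -0.2506  0.1863] rot [-1.571 -0.002 -0.198] F [ 0.5 -0.6  0.2] w 0.0937
inc cm [-0.18 12.23  0.15] roll -0.006
```

View pics/s1.png

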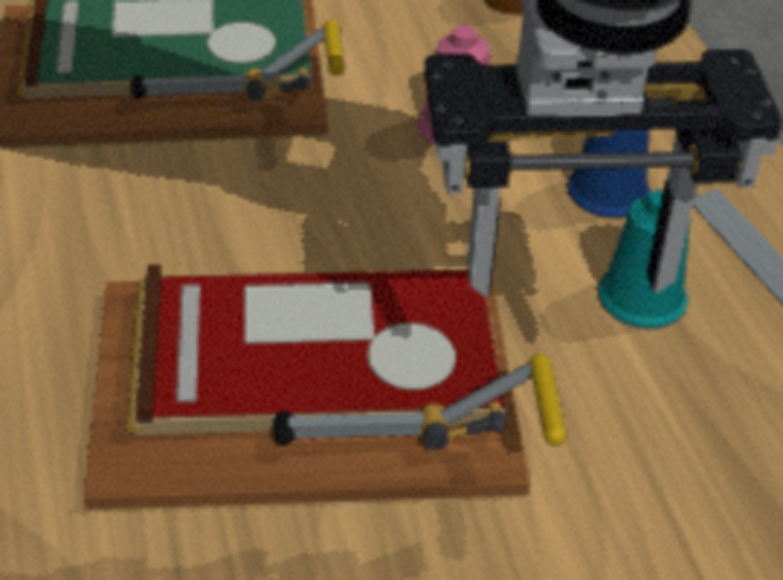

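The open fingers straddle the bar, and the bar ends show at crop (540,360)–(557,437). Nothing is in the way, so I'll lower.

Call:
play_rows:
  increments:
    - {"jaw": 0, "x": -0.2, "y": 4, "z": 0.1, "roll": 0}
    - {"jaw": 0, "x": -0.2, "y": 8, "z": 0.1, "roll": 0}
    - {"jaw": 0, "x": -0.2, "y": 11, "z": 0.1, "roll": 0}
    - {"jaw": 0, "x": -0.2, "y": 12.2, "z": 0.1, "roll": 0}
    - {"jaw": 60, "x": -0.2, "y": 12.2, "z": 0.1, "roll": 0}
  grip_force: 20

```text
time: 2.02
eef_pos: [0.6386, -0.2501, 0.0632]
eef_rot: [-1.571, 0.001, -0.198]
contact_force: [-0.0, 0.0, 0.4]
width: 0.0869
```

```bash
python3 - <<'E'
from plant import env
from h import *
import cv2
todo(env,[.6412,-.2489,.064])
c=env.capture("side")["color"][:,:,::-1]
cv2.imwrite("pics/s2.png",cv2.resize(c[130:330,130:400],None,fx=2.9,fy=2.9,interpolation=2))
E
```

```text
t 2.025 pos [ 0.6386 -0.2501  0.0632] rot [-1.571e+00  1.000e-03 -1.980e-01] F [-0.   0.   0.4] w 0.0869
inc cm [ 0.23 -0.08  0.17] roll -0.006
```

View pics/s2.png

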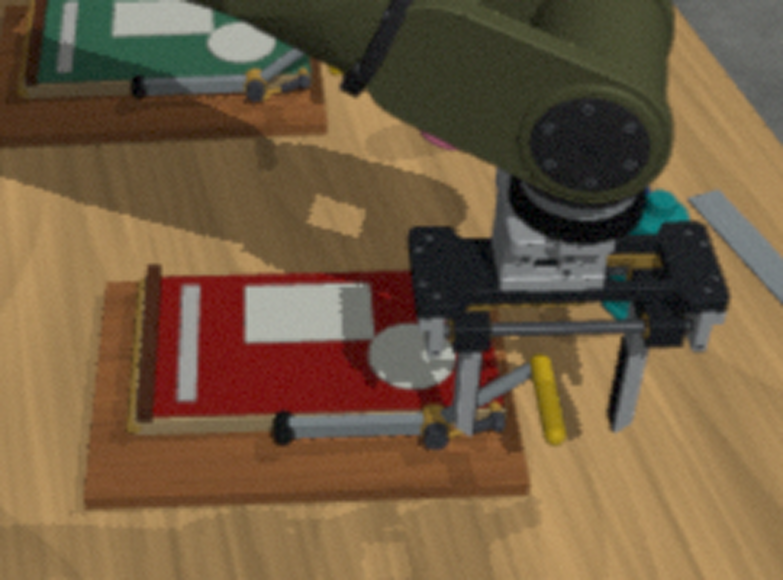

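The bar lies between the tips, with tips at crop (467,433) and (622,428) and the bar middle at (548,400). I'll close.

Call:
play_rows:
  increments:
    - {"jaw": 140, "x": 0.2, "y": -0.1, "z": 0.1, "roll": 0}
    - {"jaw": 230, "x": 0.2, "y": -0.1, "z": 0.1, "roll": 0}
    - {"jaw": 255, "x": 0.2, "y": -0.1, "z": 0.1, "roll": 0}
    - {"jaw": 255, "x": 0.2, "y": -0.1, "z": 0.1, "roll": 0}
    - {"jaw": 255, "x": 0.2, "y": -0.1, "z": 0.1, "roll": 0}
  grip_force: 20

```text
time: 2.7
eef_pos: [0.6409, -0.2496, 0.0645]
eef_rot: [-1.571, 0.0, -0.198]
contact_force: [-0.6, -0.2, -0.4]
width: 0.0336
```

```bash
python3 - <<'E'
from plant import env
from h import *
todo(env,[.6412,-.2489,.064])
E
```

```text
t 2.7 pos [ 0.6409 -0.2496  0.0645] rot [-1.571  0.    -0.198] F [-0.6 -0.2 -0.4] w 0.0336
inc cm [0.02 0.05 0.07] roll -0.006
```

Still closing.

Call:
play_rows:
  increments:
    - {"jaw": 255, "x": 0, "y": 0, "z": 0, "roll": 0}
    - {"jaw": 255, "x": 0, "y": 0, "z": 0, "roll": 0}
    - {"jaw": 255, "x": 0, "y": 0, "z": 0, "roll": 0}
  grip_force: 20

```text
time: 3.08
eef_pos: [0.6413, -0.2496, 0.0647]
eef_rot: [-1.571, -0.001, -0.198]
contact_force: [3.3, -0.8, 0.2]
width: 0.0133
```

The jaw stopped at about 14 mm, so the bar is held. I'll pull along the computed arc.

Call:
play_rows:
  increments:
    - {"jaw": 255, "x": -0.6, "y": -0.65, "z": 0, "roll": 0}
    - {"jaw": 255, "x": -1.25, "y": -2.1, "z": 0, "roll": 0}
    - {"jaw": 255, "x": -2.05, "y": -3.6, "z": 0, "roll": 0}
    - {"jaw": 255, "x": -2.9, "y": -4.9, "z": 0, "roll": 0}
    - {"jaw": 255, "x": -3.75, "y": -6.05, "z": 0, "roll": 0}
  grip_force: 20

```text
time: 3.7
eef_pos: [0.6056, -0.2427, 0.127]
eef_rot: [-1.572, -0.006, -0.198]
contact_force: [11.0, -3.1, 3.3]
width: 0.0137
```

```bash
python3 - <<'E'
from plant import env
from h import *
import cv2
b=np.array([.6413,-.2496,.0647]);u=np.array([np.cos(.195),-np.sin(.195),0])
todo(env,b-.1046*u+[0,0,.1077])
c=env.capture("side")["color"][:,:,::-1]
cv2.imwrite("pics/s3.png",cv2.resize(c[130:330,130:400],None,fx=2.9,fy=2.9,interpolation=2))
E
```

```text
t 3.7 pos [ 0.6056 -0.2427  0.127 ] rot [-1.572 -0.006 -0.198] F [11.  -3.1  3.3] w 0.0137
inc cm [-6.8  -4.59 -0.01] roll -0.006
```

View pics/s3.png

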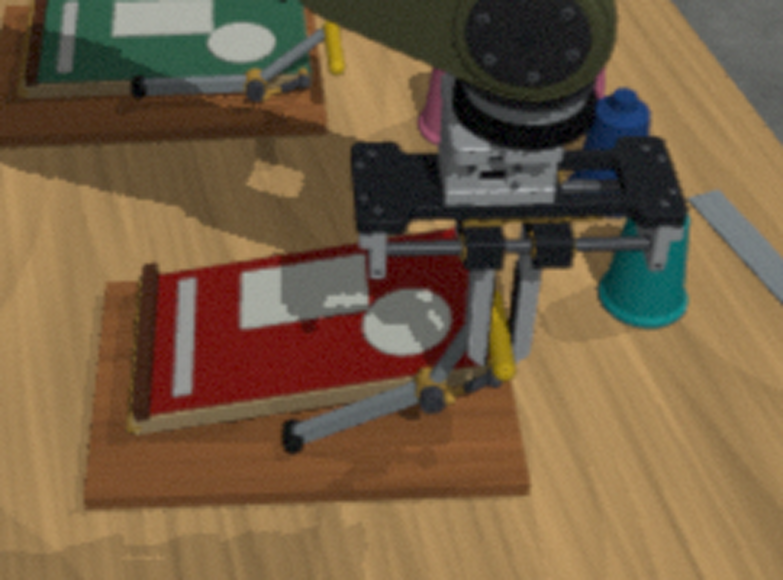

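The board is rising with the foot on the base, the bar is still between the pads, and the force is about 12 N. I'll continue.

Call:
play_rows:
  increments:
    - {"jaw": 255, "x": -1.2, "y": -1.3, "z": 0, "roll": 0}
    - {"jaw": 255, "x": -2.4, "y": -2.4, "z": 0, "roll": 0}
    - {"jaw": 255, "x": -3.6, "y": -3.3, "z": 0, "roll": 0}
    - {"jaw": 255, "x": -4.8, "y": -4.0, "z": 0, "roll": 0}
    - {"jaw": 255, "x": -6.0, "y": -4.5, "z": 0, "roll": 0}
  grip_force: 20

```text
time: 4.38
eef_pos: [0.5477, -0.2313, 0.1734]
eef_rot: [-1.573, -0.01, -0.198]
contact_force: [11.9, -3.6, 12.4]
width: 0.013
```

```bash
python3 - <<'E'
from plant import env
from h import *
import cv2
b=np.array([.6413,-.2496,.0647]);u=np.array([np.cos(.195),-np.sin(.195),0])
todo(env,b-.1550*u+[0,0,.089])
c=env.capture("side")["color"][:,:,::-1]
cv2.imwrite("pics/s4.png",cv2.resize(c[130:330,130:400],None,fx=2.9,fy=2.9,interpolation=2))
E
```

```text
t 4.375 pos [ 0.5477 -0.2313  0.1734] rot [-1.573 -0.01  -0.198] F [11.9 -3.6 12.4] w 0.013
inc cm [-5.98  1.91  0.  ] roll -0.006
```

View pics/s4.png

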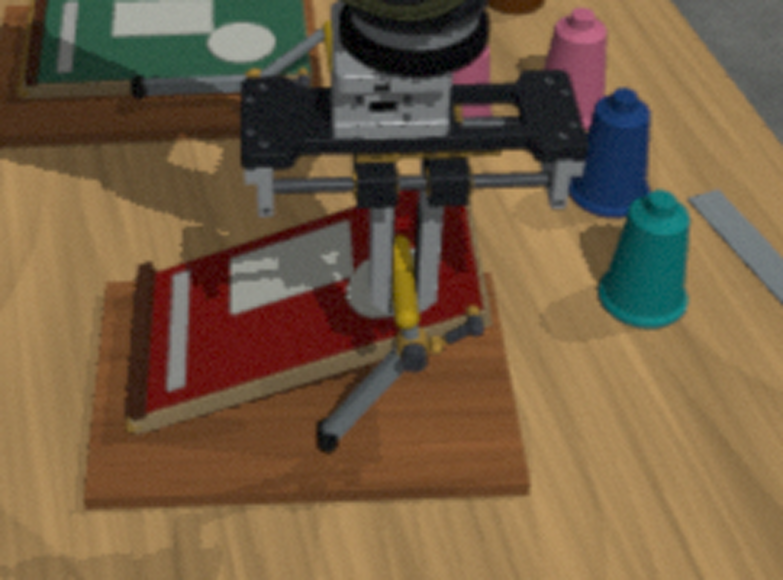

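The leg is at about 37 deg, tilt about 22 deg, and still held. I'll continue over the peak with 2 mm more height, because the tool is being pushed up.

Call:
play_rows:
  increments:
    - {"jaw": 255, "x": -1.0, "y": -0.5, "z": 0, "roll": 0}
    - {"jaw": 255, "x": -2.0, "y": -0.6, "z": 0, "roll": 0}
    - {"jaw": 255, "x": -3.1, "y": -0.5, "z": 0, "roll": 0}
    - {"jaw": 255, "x": -4.0, "y": -0.2, "z": 0, "roll": 0}
    - {"jaw": 255, "x": -4.8, "y": 0.3, "z": 0, "roll": 0}
  grip_force: 20

```text
time: 5.05
eef_pos: [0.4986, -0.2212, 0.1677]
eef_rot: [-1.572, -0.003, -0.198]
contact_force: [4.3, -1.9, 0.9]
width: 0.0134
```

```bash
python3 - <<'E'
from plant import env
from h import *
import cv2
b=np.array([.6413,-.2496,.0647]);u=np.array([np.cos(.195),-np.sin(.195),0])
todo(env,b-.1611*u+[0,0,.072])
c=env.capture("side")["color"][:,:,::-1]
cv2.imwrite("pics/s5.png",cv2.resize(c[130:330,130:400],None,fx=2.9,fy=2.9,interpolation=2))
E
```

```text
t 5.05 pos [ 0.4986 -0.2212  0.1677] rot [-1.572 -0.003 -0.198] F [ 4.3 -1.9  0.9] w 0.0134
inc cm [-1.57  3.1  -0.02] roll -0.006
```

View pics/s5.png

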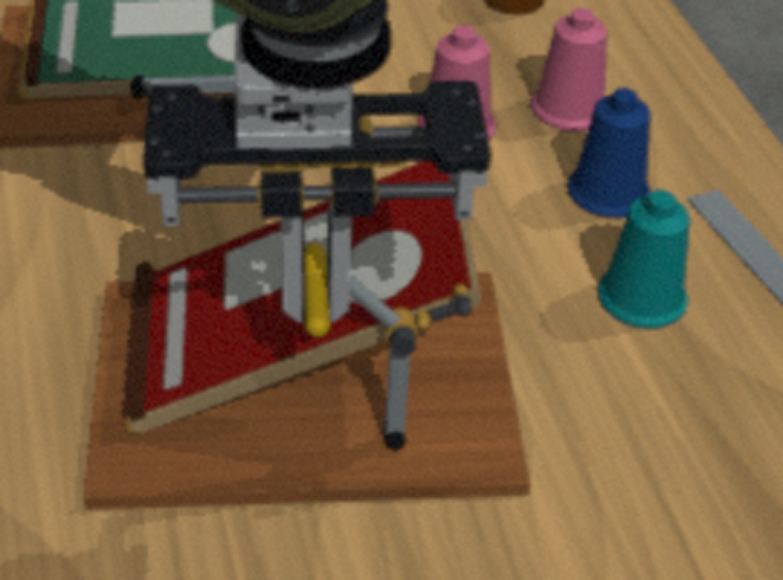

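The leg is plumb, from crop (402,335) to (394,440). I'll follow it down to the stop.

Call:
play_rows:
  increments:
    - {"jaw": 255, "x": -0.6, "y": 0.7, "z": 0, "roll": 0}
    - {"jaw": 255, "x": -1.0, "y": 1.4, "z": 0, "roll": 0}
    - {"jaw": 255, "x": -1.4, "y": 2.2, "z": 0, "roll": 0}
    - {"jaw": 255, "x": -1.7, "y": 3.0, "z": 0, "roll": 0}
    - {"jaw": 255, "x": -1.8, "y": 3.2, "z": 0, "roll": 0}
  grip_force: 20

```text
time: 5.72
eef_pos: [0.4828, -0.2181, 0.1367]
eef_rot: [-1.572, -0.007, -0.198]
contact_force: [12.1, -0.8, 21.1]
width: 0.013
```

```bash
python3 - <<'E'
from plant import env
from h import *
import cv2
b=np.array([.6413,-.2496,.0647]);u=np.array([np.cos(.195),-np.sin(.195),0])
todo(env,b-.1611*u+[0,0,.072])
c=env.capture("side")["color"][:,:,::-1]
cv2.imwrite("pics/s6.png",cv2.resize(c[130:330,130:400],None,fx=2.9,fy=2.9,interpolation=2))
E
```

```text
t 5.725 pos [ 0.4828 -0.2181  0.1367] rot [-1.572 -0.007 -0.198] F [12.1 -0.8 21.1] w 0.013
inc cm [ 0.05  0.   -0.02] roll -0.006
```

View pics/s6.png

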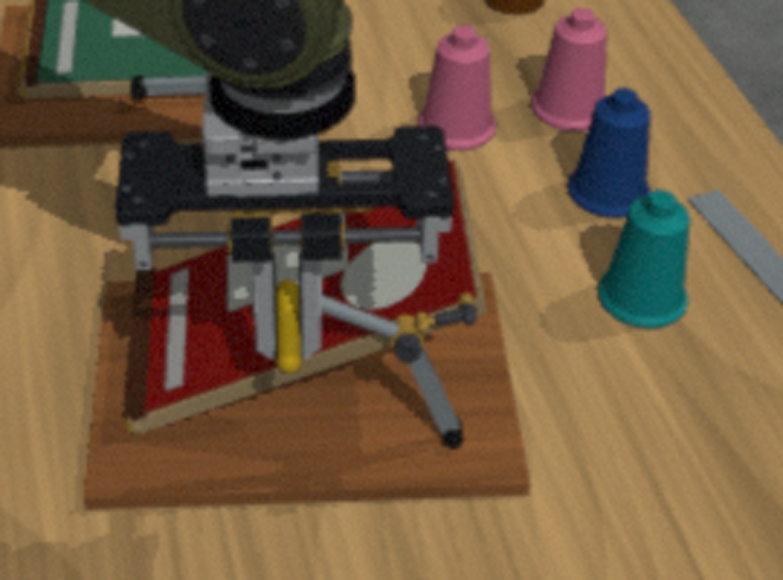

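The leg is past plumb at its stop, with the foot at crop (453,437). I'll open the jaws and then lift straight up.

Call:
play_rows:
  increments:
    - {"jaw": 130, "x": 0.1, "y": -0.2, "z": 0, "roll": 0}
    - {"jaw": 130, "x": 0.1, "y": -0.2, "z": 0, "roll": 0}
    - {"jaw": 130, "x": 0.1, "y": -0.2, "z": 0, "roll": 0}
    - {"jaw": 130, "x": 0.1, "y": -0.2, "z": 0, "roll": 0}
    - {"jaw": 130, "x": 0.1, "y": -0.2, "z": 0, "roll": 0}

```text
time: 6.4
eef_pos: [0.4815, -0.2175, 0.1368]
eef_rot: [-1.571, 0.0, -0.198]
contact_force: [-0.9, -0.6, 0.7]
width: 0.0462
```

Call:
play_rows:
  increments:
    - {"jaw": 130, "x": 0, "y": -2, "z": 0, "roll": 0}
    - {"jaw": 130, "x": 0, "y": -5, "z": 0, "roll": 0}
    - {"jaw": 130, "x": 0, "y": -9, "z": 0, "roll": 0}
    - {"jaw": 130, "x": -2, "y": -13, "z": -4, "roll": 0}
    - {"jaw": 130, "x": -4, "y": -15, "z": -9, "roll": 0}

```text
time: 7.02
eef_pos: [0.4244, -0.2985, 0.2892]
eef_rot: [-1.572, -0.002, -0.196]
contact_force: [0.7, -0.1, -0.6]
width: 0.0463
```

```bash
python3 - <<'E'
from plant import env
from h import *
import cv2
todo(env,[.5,-.2,.2])
c=env.capture("side")["color"][:,:,::-1]
cv2.imwrite("pics/s7.png",cv2.resize(c,None,fx=1.5,fy=1.5,interpolation=2))
c=env.capture("top")["color"][:,:,::-1]
cv2.imwrite("pics/t7.png",cv2.resize(c,None,fx=1.5,fy=1.5,interpolation=2))
E
```

```text
t 7.025 pos [ 0.4244 -0.2985  0.2892] rot [-1.572 -0.002 -0.196] F [ 0.7 -0.1 -0.6] w 0.0463
inc cm [ 5.48  8.92 11.15] roll -0.004
```

View pics/s7.png

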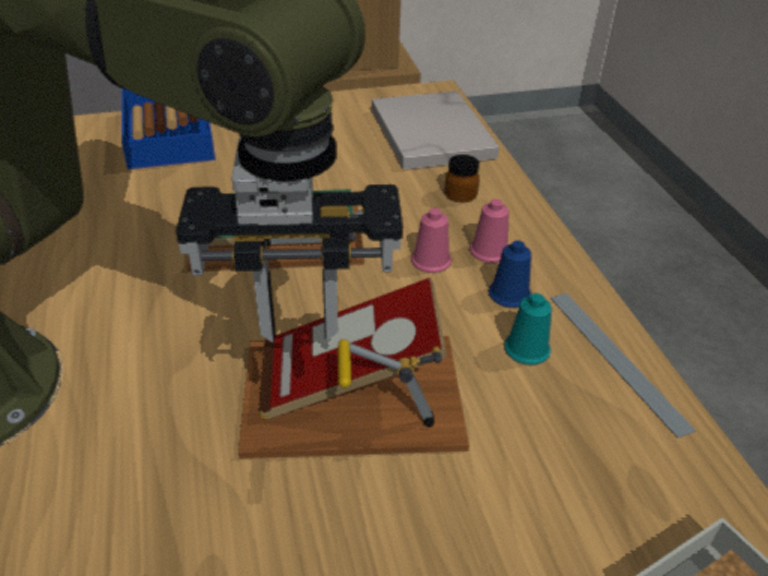

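View pics/t7.png

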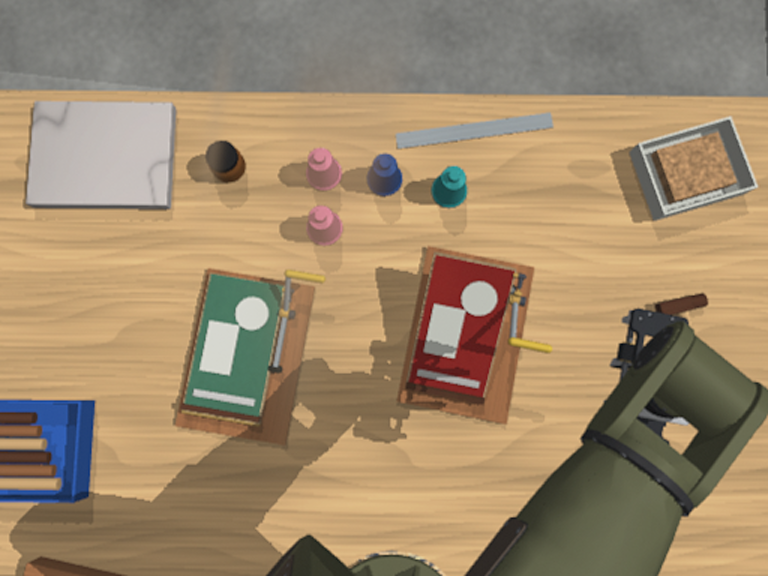

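The red board stands by itself on the leg, with the bar at side (345,362) and top (530,346). The green board is flat and the cones are in place. I'll check the bar position numerically, then hand in.

```bash
python3 - <<'E'
from plant import env
from h import *
X,r=tri((353.3,230.7),(230,241.3));print(X.round(4),np.round(r,4),"moved along board",round(float((X-[.6412,-.2489,.0848])@[.9816,-.191,0]),4))
print(env.job_done())
E
```

```text
[ 0.4825 -0.2169  0.1553] [0.0013 0.0013] moved along board -0.1619
the job is handed in; nothing more can be done
None
```

The red board is standing on its locked leg by itself. I gripped its yellow crossbar, pulled it over along the computed arc until the leg reached its stop, then released it and backed the gripper clear. The job was handed in at about 7 s.

- **Red bar position:** after release the bar measured 155 mm high and 162 mm nearer the hinge. The expected locked position is 155 mm high and about 160 mm nearer.
- **Forces:** the highest wrist force I read at the end of any move was about 24 N, at the leg's stop. It was about 1 N after release.
- **Rest of the scene:** the last pictures show the green board flat with its leg folded, and the blue thread cone upright where it was. I judged these two by eye and did not measure them again.

No check failed or disagreed.

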